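# Extend the telescoping pointer and draw it from its holder

### The arm

A 7-joint arm with a two-finger parallel gripper is mounted at the origin on the work surface. World frame = base frame: x ahead of the robot, y to its left, z up, the work surface at z = 0. Lengths are in mm, angles in rad, forces in N, time in s.
With the tool pointing down it reaches from about 425 to 825 mm from the base axis. Payload 3.6 kg.
Tool frame: the origin (TCP) lies on the centre line of the jaws, within the pads' length; the fingertips stand 19 mm ahead of it and the grasp point (between the pads) is the TCP; z points along the fingers, y is the direction in which the jaws open and shut (so a half turn about z gives the same grasp; the last joint's range is limited). The gripper opens to 93 mm and grips with 3 to 60 N. Pads are 15 mm wide; open, the fingers measure 128 mm over their backs; the gripper's body (75 mm by 188 mm) begins 65 mm behind the grasp point.
Start: joints at [-1.268, 0.615, -0.013, 1.423, 0.008, 1.103, -0.04], TCP at [210.472, 614.951, 237.64] pointing down, gripper open.
Joint ranges: [-3.12, 3.12], [-0.3, 2.06], [-1.34, 1.32], [0.26, 2.42], [-1.36, 4.5], [0.01, 1.98], [-2.84, 2.84]. Speed limits (rad/s): [2.79, 2.79, 3.14, 3.14, 3.14, 3.14, 3.14].

### API

Orientations are given as a unit quaternion [x, y, z, w].
In Python, from cell import readout, snapshot, get_calibration, arm, spot_in, landmark_of gives the robot as it stands.
- The arm moves only by the tool servo_tool, never from a script. Its argument "steps" is a list of rows, each a list of 5 numbers: the shift along the tool's x, y, z in cm, then the turn about the tool's z in degrees, then the finger opening in cm, from 0 to 9.3. A call has 1 to 10 rows; each row shifts and turns the pose as measured when the row begins, along the tool's axes as they then stand; what a row does not reach is not made up. A row lasts 1/8 s, in which the tool goes at most 62.5 mm and 10.7 degrees, less where a joint would pass 70% of its speed; a pose out of reach is approached as far as the arm can. A call with a gripper value outside its range is refused whole. The fingers move at their own pace and stop on an object; the grip force is fixed at half the most. Time passes only in rows, so rows that do not move let the fingers close. It gives the time, the measured TCP pose, the force and the opening at its end, in the units of the state.
- readout.sense(): the state, without advancing time (a new reading comes with each control period).
- snapshot(name): name is "scene" or "top"; returns (picture, depth): 480x640x3 uint8, blue, green, red; 480x640 float32, mm along the optical axis (not along the pixel's ray), 0 where there is no reading.
- get_calibration(name): a dict with "mtx" (3x3 intrinsics, pixels), "world_to_cam" (4x4, takes a point from world to camera coordinates). Camera axes: x right, y up, looking along -z (the intrinsics and any distortion apply to the point x, -y, -z); pixel columns grow to the right and rows downward; lengths in mm; the calibration is good to about 2 mm. A picture is of the moment at which its call begins. get_calibration takes no time and is no camera call.
- arm.sign_off(): hands the job in, once; it reports no verdict.
Trained networks look in the newest picture that a camera, given by its name, has taken for a name from the list of things; names that differ only in an ending like _2 or _b are one class to them, and where a whole thing is asked for, a point or a joint stands for the part that bears it (a point fixed in the world has none). Each returns a list of dicts, best first, with "p" (0 to 1); they miss things now and then, are a little off and sometimes report something else, mostly with a low value. They report only what shows in the picture. A call takes as long as a camera call. They do not tell look-alikes from the thing itself.
- spot_in(camera, query): "at" ([column, row] in pixels, amid what is visible of it).
- landmark_of(camera, query): "at" ([column, row] in pixels: a listed point, or the origin of a listed thing).
The state is a dict: "clock": time; "qpos": joint angles; "joint_vel": joint speeds; "tau": joint torques, N m; "tool_pos": TCP position; "orientation": TCP orientation; "force": force on the tool from outside, world axes, zero at the start; "moment": the same for the moment, N m; "gripper_width": opening from 0.0 (shut) to 1.0 (fully open).
Only numpy, scipy, OpenCV 4.12 (cv2) and the standard library are available. Lean on these libraries where they do the work, as an engineer would, in place of code of your own. Each camera call takes 0.05 s, during which the arm holds its last target.

### The job

Take the telescoping pointer by its head with the release button squeezed in, and pull the head straight up, through the first stop to the second, while the weighted handle still stands in its wooden holder. Then draw the fully extended pointer up out of the holder and finish still holding it by the head, steady and hanging upright with its foot a little (two centimetres or more) above the holder's rim, ready to be handed over. Leave the toys around it where they stand.

Things in the scene. Friction and masses are not known exactly. Their poses are not given: they have to be found in the camera images.
- holder: Upright round wooden cup, 50 mm across and 60 mm tall on an 84 mm round, 8 mm thick foot plate, screwed to the ledge (cannot move). Origin: centre of its underside, z up. The bore is 32 mm wide and its floor lies 8 mm above the origin.
- holder_rim (a point): Centre of the holder's mouth, 60 mm above the ledge.
- pointer: The pointer's handle: dark steel cylinder 27 mm across, 100 mm long, 0.34 to 0.45 kg, loose, upright in the holder's bore with about 2 mm of play all round. Origin: centre of its foot; z up along the pointer. A middle tube (18 mm across) and a top tube (12 mm, carrying the head) slide out of its upper end with under 2 N; only the handle's weight keeps it in the holder.
- pointer_foot (a point): Centre of the handle's foot face (same point as the origin of pointer).
- pointer_head (a point): Centre of the black box-shaped head on top: 36 mm along its x, 22 mm along its y, 30 mm tall; 127 mm above the foot when shut, leaving a 12 mm neck (12 mm thick) above the handle. The grey button (14 wide, 20 tall) stands 5 mm out of the +x face. Gripping the head's middle across x, one finger on the button, one on the -x face, squeezes the button in; gripping across y does not.
- pointer_button (a joint): Travel of the button into the head: 0 out, 0.005 flush. Sprung: 2 N to start, 7 N when flush; springs out when let go. While shut, a latch locks the head to the handle until the button is more than 0.003 in: pulled with the button out, the whole pointer comes up shut. Fingers must not clamp the handle as well.
- pointer_top (a joint): How far the top tube is out of the middle tube, m: 0 shut, 0.050 fully out. It slides the easier and comes out first: its end is the first stop.
- pointer_mid (a joint): How far the middle tube is out of the handle, m: 0 shut, 0.055 fully out. When both tubes are fully out (head 105 mm higher than when shut) the pointer is at its second stop; pulling on lifts the handle.
- tiers: Bystander: three stacked round plastic tiers, 124 mm across, 110 mm tall. Origin: centre of the underside.
- rod_mug: Bystander: ceramic mug with rods in it, 82 mm across, 92 mm tall, handle at its +y, rods up to 157 mm high. Origin: centre of the underside.
- burr: Bystander: wooden burr puzzle, 72 mm in each direction. Origin: centre of the underside.
- maze_ball: Bystander: clear maze ball, 100 mm across, on a small white base, 106 mm tall in all. Origin: centre of the underside.
Not all that is in view belongs to the job. There is more than one size of the pointer; the job needs the middle-sized.

How it is judged:
By the outcome, as a careful person would: the job done as asked, in the order asked, and still so for the second after the job is handed in, while the arm keeps its last pose, push and grip.
It also fails if it takes over 35 s, if anything falls off the work surface, if the arm or the gripper's body presses on something with over 40 N, if the wrist force passes 120 N, or if a joint passes its speed limit or range.

## Working session

There is one attempt and no reset: what is moved stays moved. The work goes in short steps, Python scripts to look and compute and a tool call to move; the robot and the scene stay as the last step left them, time stands still between calls to the robot, and variables do not carry over. Pictures are saved under pics/ and viewed, and the job is handed in when it is done.

Besides the shell and the picture viewer there is one more tool, called after "Request:" as a command line: name --pt "numbers of a row" for each row, then --argument value for the rest. servo_tool: Moves the arm, as the interface text tells. Its arguments: {"type":"object","properties":{"steps":{"type":"array"}},"required":["steps"]}

```bash
mkdir -p pics; ls
cat > h.py <<'E'
import numpy as np, cv2
from cell import readout, snapshot, get_calibration, arm, spot_in, landmark_of
def w(cam,depth,u,v,d=None):
    c=get_calibration(cam);K=np.array(c["mtx"]);M=np.array(c["world_to_cam"])
    if d is None: d=depth[int(round(v)),int(round(u))]
    p=np.array([(u-K[0,2])/K[0,0]*d,-(v-K[1,2])/K[1,1]*d,-d,1])
    return (np.linalg.inv(M)@p)[:3]
def cloud(cam,depth):
    c=get_calibration(cam);K=np.array(c["mtx"]);M=np.array(c["world_to_cam"])
    v,u=np.mgrid[:480,:640]
    p=np.stack([(u-K[0,2])/K[0,0]*depth,-(v-K[1,2])/K[1,1]*depth,-depth,np.ones_like(depth)],-1)
    return (p@np.linalg.inv(M).T)[...,:3]
def proj(cam,P):
    c=get_calibration(cam);K=np.array(c["mtx"]);M=np.array(c["world_to_cam"])
    p=M@np.append(P,1); return K[0,0]*p[0]/-p[2]+K[0,2], K[1,1]*p[1]/p[2]+K[1,2]
E
python3 - <<'E'
from h import *
print(readout.sense())
for n in("scene","top"):
    c=get_calibration(n);print(n,c)
    im,d=snapshot(n);cv2.imwrite(f"pics/{n}0.png",im);np.save(f"{n}0.npy",d)
    for q in("pointer","holder","pointer_head","pointer_button"):
        for r in spot_in(n,q): print(q,r,w(n,d,*r["at"]))
    for q in("pointer_head","holder_rim"):
        for r in landmark_of(n,q): print("L",q,r,w(n,d,*r["at"]))
E
```

```text
pics
{'clock': 0.0, 'qpos': array([-1.26745929,  0.61590009, -0.0125927 ,  1.42489553,  0.0081107 ,
        1.10341987, -0.04038169]), 'joint_vel': array([-0.00134859,  0.00169414, -0.00137233,  0.00075476,  0.00102155,
       -0.00050482,  0.00037501]), 'tau': array([-4.43106992e-04, -4.58926785e+01,  2.08827308e-01, -1.65754116e+01,
       -6.10298454e-02,  2.03584187e-02,  2.63471320e-04]), 'tool_pos': array([210.29034788, 614.24859555, 236.49474472]), 'orientation': array([ 1.64137145e-01,  9.86436690e-01, -1.27336412e-03, -1.81114490e-04]), 'force': array([0.21130029, 1.36883115, 0.574959  ]), 'moment': array([ 0.04094972,  0.03200889, -0.06444932]), 'gripper_width': 0.9981130558259365}
scene {'mtx': array([[500.08318681,   0.        , 322.32109895],
       [  0.        , 500.08318681, 241.90721637],
       [  0.        ,   0.        ,   1.        ]]), 'world_to_cam': array([[-1.19838336e-01,  9.92758586e-01, -8.31639214e-03,
         6.55923198e+01],
       [-6.86900794e-01, -7.68635998e-02,  7.22675091e-01,
         3.27877859e+02],
       [ 7.16802674e-01,  9.23167167e-02,  6
[... 1643 characters left out ...]
.4, 285.3], 'p': 0.69} [536.25620598 -92.27709643  59.05718409]
pointer_head {'at': [376.9, 274.4], 'p': 0.78} [ 554.65991113 -110.04639932  146.89492226]
pointer_head {'at': [363.2, 282.6], 'p': 0.75} [542.10806231 -87.27013778  59.56164867]
pointer_head {'at': [429.8, 276.3], 'p': 0.68} [ 550.4353926  -212.28599855  186.97945157]
pointer_button {'at': [419.6, 284.3], 'p': 0.42} [ 533.89087214 -191.77913125  188.1820009 ]
L pointer_head {'at': [429.3, 277.5], 'p': 0.92} [ 548.11263683 -211.54488003  185.52963918]
L pointer_head {'at': [375.6, 274.9], 'p': 0.77} [ 553.4116399  -107.20029301  148.89236731]
L holder_rim {'at': [369.7, 278.4], 'p': 0.55} [545.70473427 -94.91485768 151.37570918]
```

View pics/scene0.png

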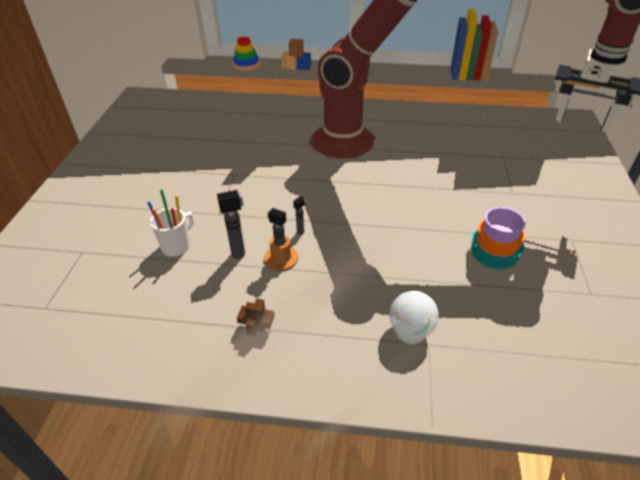

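Run:
```python
import cv2
a=cv2.imread("pics/scene0.png")[130:330,170:370];b=cv2.imread("pics/top0.png")[200:360,300:500]
cv2.imwrite("pics/sc.png",cv2.resize(a,(600,600),interpolation=2));cv2.imwrite("pics/tc.png",cv2.resize(b,(750,600),interpolation=2))
```

```text
(no output)
```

View pics/sc.png

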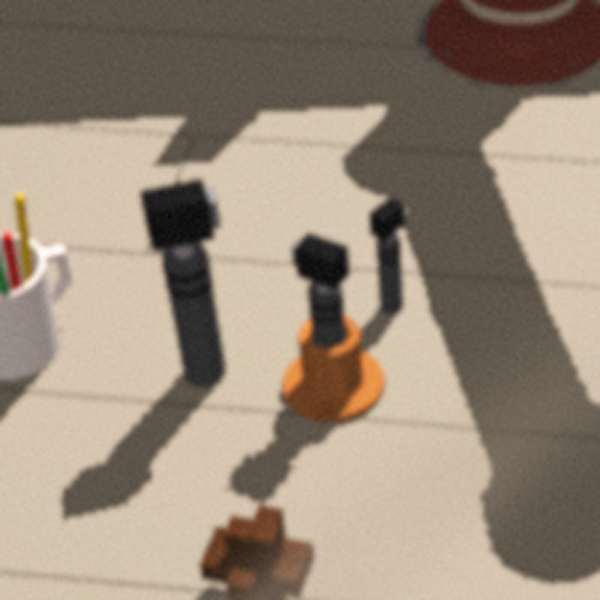

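View pics/tc.png

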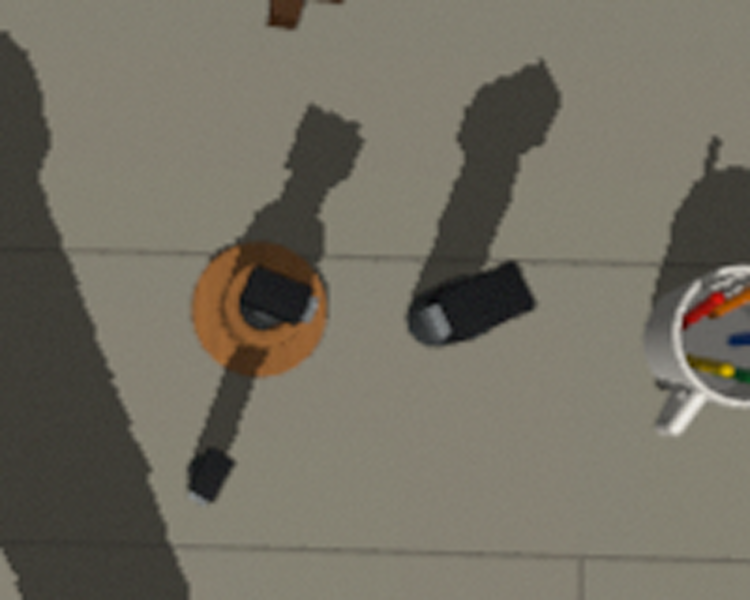

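View pics/top0.png

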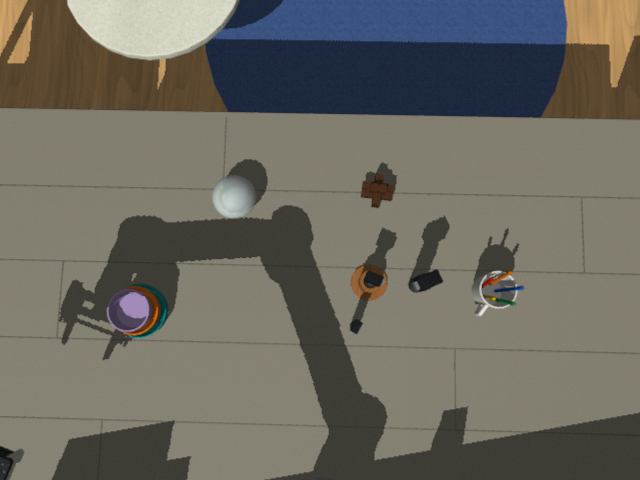

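Run:
```python
from h import *
ks={}
for n,zr in(("top",(143,160)),("scene",(112,160))):
    d=np.load(n+"0.npy");im=cv2.imread(f"pics/{n}0.png").astype(int);P=cloud(n,d)
    for nm,cx,cy,zr2 in(("mid",550,-104,zr),("big",548,-210,(180,195) if n=="top" else (150,200))):
        m=(abs(P[...,0]-cx)<45)&(abs(P[...,1]-cy)<45)&(P[...,2]>zr2[0])&(P[...,2]<zr2[1])&(d>0)
        Q=P[m];r=cv2.minAreaRect(Q[:,:2].astype(np.float32));print(n,nm,m.sum(),Q.min(0),Q.max(0),np.median(Q,0),r)
        if nm=="mid":
            for q,(v,u) in zip(Q,np.argwhere(m)): print(u,v,q.round(0),im[v,u]) if n=="top" else 0
    m=(abs(P[...,0]-547)<50)&(abs(P[...,1]+97)<50)&(P[...,2]>52)&(P[...,2]<66)&(d>0)
    if m.any(): print("rim",cv2.minEnclosingCircle(P[m][:,:2].astype(np.float32)),m.sum())
    m=(abs(P[...,0]-547)<60)&(abs(P[...,1]+97)<60)&(P[...,2]>4.5)&(P[...,2]<13)&(d>0)
    if m.any(): print("foot",cv2.minEnclosingCircle(P[m][:,:2].astype(np.float32)),m.sum())
```

```text
top mid 203 [ 532.63848629 -127.13494592  143.3031595 ] [563.18824008 -85.23101402 158.74802499] [ 546.70321588 -104.03907179  150.17568523] ((546.3997802734375, -105.93290710449219), (40.94065856933594, 22.03160858154297), 67.45577239990234)
368 270 [563. -91. 149.] [25 41 62]
369 270 [563. -93. 154.] [21 35 50]
368 271 [561. -91. 151.] [29 36 42]
369 271 [561. -93. 149.] [18 24 29]
370 271 [561. -96. 148.] [24 32 44]
371 271 [561. -98. 150.] [23 37 54]
367 272 [559. -89. 149.] [21 30 37]
368 272 [559. -91. 151.] [32 30 29]
369 272 [559. -93. 149.] [29 29 26]
370 272 [559. -96. 149.] [28 30 29]
371 272 [559. -98. 150.] [28 31 32]
372 272 [559. -99. 153.] [25 29 41]
373 272 [ 559. -101.  156.] [21 34 50]
374 272 [ 559. -104.  150.] [23 39 57]
367 273 [557. -89. 151.] [25 25 23]
368 273 [557. -91. 151.] [32 29 30]
369 273 [557. -93. 149.] [30 27 27]
370 273 [557. -96. 149.] [30 30 28]
371 273 [557. -98. 149.] [27 27 28]
372 273 [557. -99. 152.] [25 26 26]
373 273 [ 557. -101.  155.] [26 26 29]
374 273 [ 557. -104.  150.] [24 26 33]
375 273 [ 557. -106.  152.] [18 30 39]
376 273 [ 557.
[... 7206 characters left out ...]
(547.1530151367188, -98.49347686767578), 81.5465316772461) 656
scene mid 275 [ 531.97375644 -126.2234998   112.2357667 ] [564.19467765 -81.89850647 152.01445292] [ 552.70812815 -100.82844822  142.43541907] ((546.6480102539062, -104.66190338134766), (43.158790588378906, 25.737638473510742), 70.37828063964844)
scene big 488 [ 520.72979304 -235.61087435  150.46394575] [ 567.98863899 -179.52844359  189.93144094] [ 551.43861315 -205.55813353  178.28642634] ((542.8472290039062, -207.56356811523438), (33.41352462768555, 53.92430877685547), 25.45948028564453)
rim ((548.0179443359375, -102.03520202636719), 26.587862014770508) 189
foot ((554.1197509765625, -102.61720275878906), 46.410030364990234) 355
```

Request:
servo_tool --pt "-4.7 -3.2 -0.2 0 7" --pt "-4.7 -3.2 -0.2 0 7" --pt "-4.7 -3.2 0 0 7" --pt "-4.7 -3.2 0 0 7" --pt "-4.7 -3.2 0 0 7" --pt "-4.7 -3.2 0 0 7" --pt "-4.7 -3.2 0 0 7" --pt "-4.7 -3.2 0 0 7"

```text
clock: 1.7
tool_pos: [489.6, 247.9, 241.3]
orientation: [0.158, 0.987, 0.004, 0.0]
force: [0.1, 0.4, 0.4]
gripper_width: 0.754
```

```bash
cat > s.py <<'E'
from h import *
import sys
from scipy.spatial.transform import Rotation as R
s=readout.sense();Rm=R.from_quat(s["orientation"]).as_matrix()
print(s["clock"],s["tool_pos"].round(1),"F",s["force"].round(2),"M",s["moment"].round(2),"w",s["gripper_width"]*93,"q",s["qpos"].round(2))
print("tool y angle",np.degrees(np.arctan2(Rm[1,1],Rm[0,1])),"z",Rm[:,2].round(3))
if len(sys.argv)>1:
    t=np.array(eval(sys.argv[1]));print("shift cm tool",(Rm.T@(t-s["tool_pos"])/10).round(2))
E
python3 s.py "[547.5,-103.3,237]"
```

```text
1.7 [489.6 247.9 241.3] F [0.05 0.38 0.43] M [0.05 0.02 0.01] w 70.13611672795055 q [-0.52  0.45  0.02  1.72 -0.02  0.97  0.76]
tool y angle 71.83634945303639 z [ 0.002  0.007 -1.   ]
shift cm tool [-16.45 -31.56   0.19]
```

Request:
servo_tool --pt "-2.35 -4.5 0 0.5 7" --pt "-2.35 -4.5 0 0.5 7" --pt "-2.35 -4.5 0 0.5 7" --pt "-2.35 -4.5 0 0.5 7" --pt "-2.35 -4.5 0 0.5 7" --pt "-2.35 -4.5 0 0.5 7" --pt "-2.35 -4.5 0.2 0.3 7" --pt "0 0 0 0 7"

```text
clock: 2.7
tool_pos: [541.9, -122.4, 238.7]
orientation: [0.193, 0.981, 0.003, 0.005]
force: [0.7, 0.1, 0.8]
gripper_width: 0.752
```

```bash
python3 s.py "[547.5,-103.3,137]"
```

```text
2.7 [ 541.9 -122.4  238.7] F [0.71 0.07 0.83] M [-0.04  0.    0.04] w 69.9429517146827 q [ 0.12  0.46  0.1   1.71 -0.06  0.96  1.43]
tool y angle 67.79826341939604 z [ 0.011  0.004 -1.   ]
shift cm tool [ 0.29  1.89 10.19]
```

Request:
servo_tool --pt "0.3 1.9 1.0 0 7" --pt "0 0 0 0 7" --pt "0 0 0 0 7"

```text
clock: 3.08
tool_pos: [546.9, -97.5, 228.0]
orientation: [0.189, 0.982, 0.005, 0.004]
force: [-0.5, 0.9, 0.4]
gripper_width: 0.752
```

```bash
python3 s.py "[547.5,-103.3,137]"
python3 - <<'E'
from h import *
for n in("scene","top"):
    im,d=snapshot(n);cv2.imwrite(f"pics/{n}1.png",im);np.save(n+"1.npy",d)
    x,y=(180,120) if n=="scene" else (300,200)
    cv2.imwrite(f"pics/{n}1c.png",cv2.resize(im[y:y+160,x:x+200],(750,600),interpolation=2))
E
```

```text
3.075 [546.9 -97.5 228. ] F [-0.52  0.89  0.42] M [-0.    0.04 -0.02] w 69.9202982889251 q [ 0.08  0.47  0.09  1.72 -0.06  0.94  1.39]
tool y angle 68.16482983492335 z [ 0.01   0.008 -1.   ]
shift cm tool [-0.21 -0.62  9.09]
```

View pics/scene1c.png

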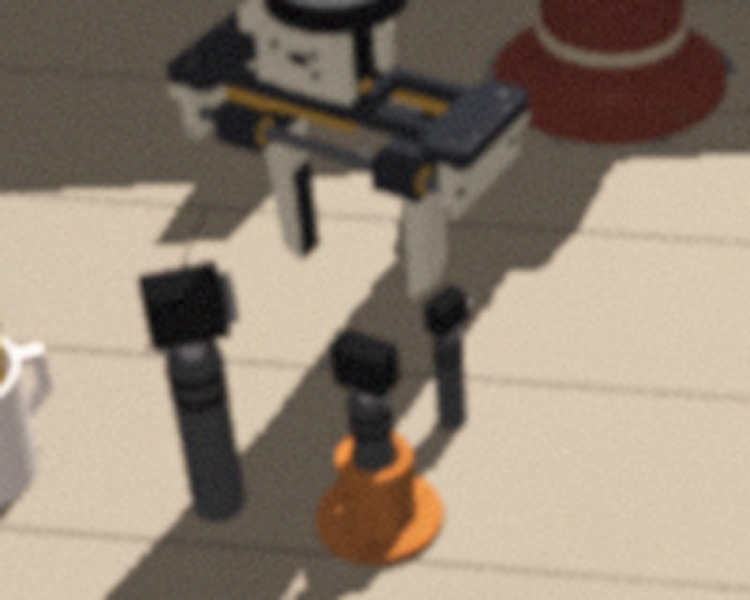

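View pics/top1c.png

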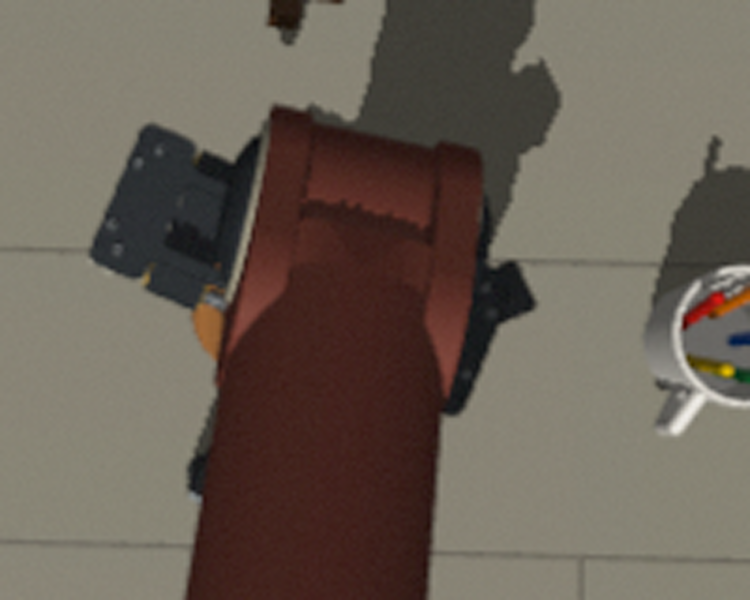

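Request:
servo_tool --pt "-0.15 -0.5 1.0 0 7" --pt "0 0 1.5 0 7" --pt "0 0 0 0 7" --pt "0 0 0 0 7"

```text
clock: 3.68
tool_pos: [546.2, -103.1, 200.8]
orientation: [0.19, 0.982, 0.005, 0.004]
force: [-0.5, -0.2, -0.2]
gripper_width: 0.755
```

```bash
python3 s.py "[547.5,-103.3,138]"
```

```text
3.675 [ 546.2 -103.1  200.8] F [-0.53 -0.17 -0.17] M [-0.03 -0.01 -0.03] w 70.1836783398 q [ 0.1   0.51  0.08  1.76 -0.07  0.87  1.4 ]
tool y angle 68.12783684109596 z [ 0.009  0.008 -1.   ]
shift cm tool [-0.09 -0.04  6.29]
```

Request:
servo_tool --pt "-0.05 0 1.5 0 7" --pt "0 0 1.5 0 7" --pt "0 0 1.5 0 7" --pt "0 0 0.8 0 7" --pt "0 0 0 0 7" --pt "0 0 0 0 7"

```text
clock: 4.42
tool_pos: [547.2, -102.8, 143.6]
orientation: [0.19, 0.982, 0.005, 0.003]
force: [0.5, 0.1, -1.2]
gripper_width: 0.752
```

```bash
python3 s.py "[547.5,-103.3,138]"
python3 - <<'E'
from h import *
for n in("scene",):
    im,d=snapshot(n);cv2.imwrite(f"pics/{n}2.png",im);np.save(n+"2.npy",d)
    x,y=(180,120) if n=="scene" else (300,200)
    cv2.imwrite(f"pics/{n}2c.png",cv2.resize(im[y:y+160,x:x+200],(750,600),interpolation=2))
E
```

```text
4.425 [ 547.2 -102.8  143.6] F [ 0.48  0.07 -1.2 ] M [0.   0.   0.03] w 69.96425832151155 q [ 0.1   0.58  0.08  1.82 -0.07  0.74  1.41]
tool y angle 68.1266650212662 z [ 0.009  0.008 -1.   ]
shift cm tool [-0.04 -0.04  0.56]
```

View pics/scene2c.png

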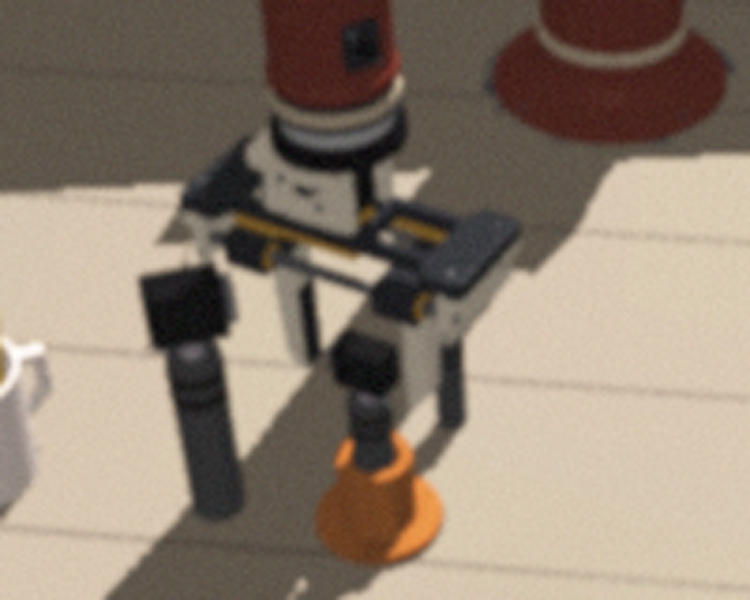

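Run:
```python
from h import *
s=readout.sense()
f=lambda P:[(np.array(proj("scene",P))-[180,120])*3.75]
y=np.array([np.cos(np.radians(68.1)),np.sin(np.radians(68.1)),0]);x=np.array([y[1],-y[0],0])
T=s["tool_pos"]
for sg in(1,-1):
  for xx in(-7.5,7.5): print(sg,xx,f(T+sg*35*y+xx*x+[0,0,-19]))
print("head",f([547.5,-103.3,135]))
for xx in(-18,18):
  for yy in (-11,11):
    print("top corner",f(np.array([547.5,-103.3,150])+xx*y+yy*x))
# compare depth cloud for fingers
d=np.load("scene2.npy");P=cloud("scene",d);rel=P-T
a=rel@y;b=rel@x
m=(abs(a)<56)&(abs(a)>33)&(abs(b)<25)&(rel[...,2]<45)&(rel[...,2]>-30)&(d>0)
for sg in(1,-1):
    k=m&(a*sg>0);print(sg,k.sum(),[ (np.percentile(q[k],[2,50,98])).round(1) for q in(a,b,rel[...,2])])
m=(abs(a)<25)&(abs(b)<20)&(rel[...,2]<12)&(rel[...,2]>-28)&(d>0)
print([ (np.percentile(q[m],[2,50,98])).round(1) for q in(a,b,rel[...,2])])
```

```text
1 -7.5 [array([419.84442684, 385.81913212])]
1 7.5 [array([406.83855146, 400.44915161])]
-1 -7.5 [array([322.95136601, 350.22371371])]
-1 7.5 [array([309.42743553, 364.24597768])]
head [array([362.21909348, 362.3900904 ])]
top corner [array([345.16871245, 323.98448724])]
top corner [array([325.1511988 , 344.70003818])]
top corner [array([395.66953522, 342.14798487])]
top corner [array([376.05394867, 363.32761057])]
1 193 [array([34.2, 46.7, 51.8]), array([-7.9,  7.9, 11.7]), array([-14.7,  16.9,  43.1])]
-1 218 [array([-51. , -38. , -34.1]), array([-6.9,  7.9, 11.1]), array([-17.1,  16.5,  44. ])]
[array([-20.5,   3.7,  18.5]), array([-11.7,   6.8,  11.6]), array([-22.4,  -0.3,   8.1])]
```

Request:
servo_tool --pt "0 0 0.5 0 7" --pt "0 0 0 0 7" --pt "0 0 0 0 5.5"

```text
clock: 4.85
tool_pos: [547.9, -102.9, 139.3]
orientation: [0.19, 0.982, 0.005, 0.005]
force: [-1.2, 0.2, 0.1]
gripper_width: 0.688
```

Request:
servo_tool --pt "0 0 0 0 3" --pt "0 0 0 0 3" --pt "0 0 0 0 3" --pt "0 0 0 0 3" --pt "0 0 0 0 3" --pt "0 0 0 0 3"

```text
clock: 5.6
tool_pos: [548.0, -103.1, 139.6]
orientation: [0.19, 0.982, 0.005, 0.005]
force: [-0.4, -0.2, 0.8]
gripper_width: 0.388
```

```bash
python3 s.py "[547.5,-103.3,138]"
```

```text
5.6 [ 548.  -103.1  139.6] F [-0.41 -0.23  0.75] M [-0.1   0.07 -0.  ] w 36.068449148089854 q [ 0.1   0.59  0.07  1.82 -0.08  0.73  1.41]
tool y angle 68.1330137610801 z [ 0.011  0.007 -1.   ]
shift cm tool [ 0.04 -0.04  0.16]
```

Request:
servo_tool --pt "0 0 -0.6 0 2" --pt "-0.01 0.01 -0.6 0 2" --pt "-0.01 0.01 -0.6 0 2" --pt "0 0 -0.6 0 2" --pt "0 0 0 0 2"

```text
clock: 6.22
tool_pos: [547.9, -103.1, 165.5]
orientation: [0.19, 0.982, 0.005, 0.005]
force: [0.1, 0.4, -0.5]
gripper_width: 0.386
```

```bash
python3 s.py "[548,-103.1,244.6]"
python3 - <<'E'
from h import *
for n in("scene",):
    im,d=snapshot(n);cv2.imwrite(f"pics/{n}3.png",im);np.save(n+"3.npy",d)
    x,y=(180,120)
    cv2.imwrite(f"pics/{n}3c.png",cv2.resize(im[y:y+160,x:x+200],(750,600),interpolation=2))
E
```

```text
6.225 [ 547.9 -103.1  165.5] F [ 0.09  0.43 -0.53] M [-0.12 -0.01  0.02] w 35.86990992647392 q [ 0.1   0.55  0.08  1.79 -0.07  0.79  1.41]
tool y angle 68.13456213286813 z [ 0.012  0.007 -1.   ]
shift cm tool [-0.07  0.09 -7.9 ]
```

View pics/scene3c.png

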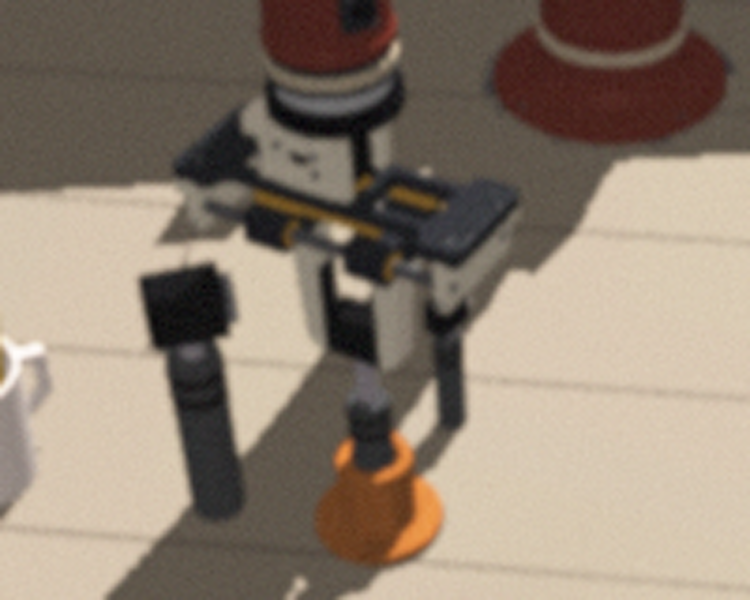

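The image shows the grey tube out and the handle (≈370,430) still seated in the holder. I'll keep pulling.

Request:
servo_tool --pt "-0.01 0.01 -0.6 0 2" --pt "-0.01 0.01 -0.7 0 2" --pt "-0.01 0.01 -0.7 0 2" --pt "-0.01 0.01 -0.7 0 2" --pt "-0.01 0.01 -0.7 0 2" --pt "-0.01 0.01 -0.7 0 2" --pt "0 0.01 -0.7 0 2" --pt "0 0.01 -0.7 0 2" --pt "0 0 -0.5 0 2" --pt "0 0 0 0 2"

```text
clock: 7.52
tool_pos: [547.8, -103.3, 229.4]
orientation: [0.19, 0.982, 0.004, 0.005]
force: [0.6, 0.7, 0.7]
gripper_width: 0.388
```

```bash
python3 s.py "[548,-103.1,244.6]"
cat > p.py <<'E'
from h import *
import sys
k=sys.argv[1]
for n in("scene",):
    im,d=snapshot(n);cv2.imwrite(f"pics/{n}{k}.png",im);np.save(n+k+".npy",d)
    x,y=(180,100)
    cv2.imwrite(f"pics/{n}{k}c.png",cv2.resize(im[y:y+180,x:x+200],(666,600),interpolation=2))
E
python3 p.py 4
```

```text
7.525 [ 547.8 -103.3  229.4] F [0.56 0.67 0.68] M [-0.13  0.09  0.05] w 36.037824790820274 q [ 0.09  0.47  0.09  1.72 -0.06  0.94  1.4 ]
tool y angle 68.13638864080772 z [ 0.011  0.007 -1.   ]
shift cm tool [-0.02  0.04 -1.52]
```

View pics/scene4c.png

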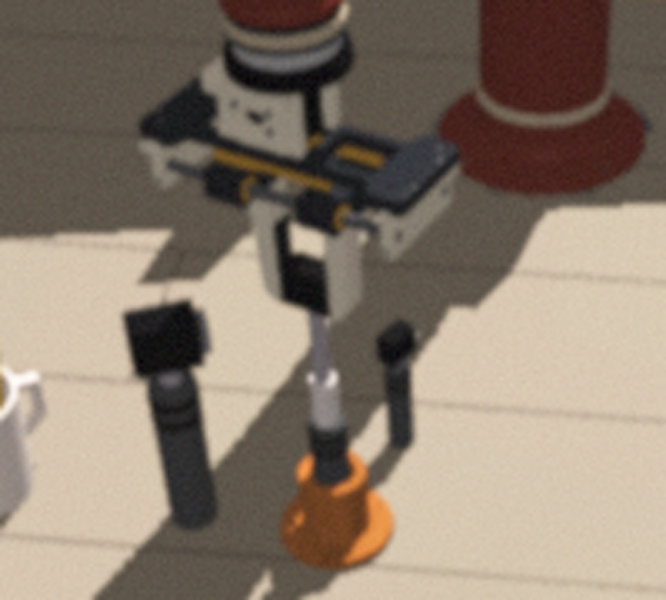

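Request:
servo_tool --pt "0 0 -0.4 0 2" --pt "0 0.01 -0.4 0 2" --pt "0 0.01 -0.3 0 2" --pt "0 0.01 -0.3 0 2" --pt "0 0 -0.3 0 2" --pt "0 0 -0.2 0 2" --pt "0 0 -0.2 0 2" --pt "0 0 0 0 2"

```text
clock: 8.57
tool_pos: [546.5, -102.4, 248.9]
orientation: [0.19, 0.982, 0.005, 0.002]
force: [0.5, -0.0, -4.5]
gripper_width: 0.387
```

```bash
python3 s.py "[548,-103.1,329]"; python3 p.py 5
```

```text
8.575 [ 546.5 -102.4  248.9] F [ 0.47 -0.04 -4.49] M [-0.08 -0.3   0.01] w 36.031076258425735 q [ 0.09  0.45  0.09  1.69 -0.06  0.99  1.39]
tool y angle 68.13973246884083 z [ 0.006  0.008 -1.   ]
shift cm tool [-0.19  0.07 -8.01]
```

View pics/scene5c.png

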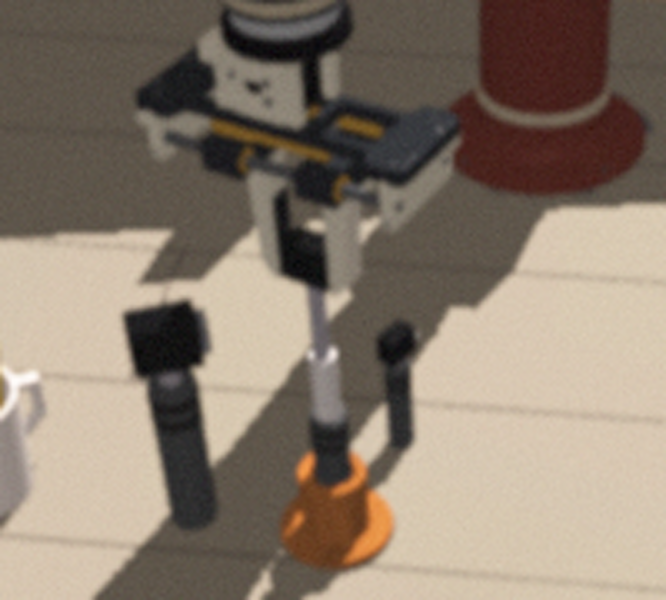

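Request:
servo_tool --pt "-0.06 0.02 -0.5 0 2" --pt "-0.06 0.02 -0.7 0 2" --pt "-0.04 0.02 -0.8 0 2" --pt "-0.01 0.01 -0.8 0 2" --pt "-0.01 0.01 -0.8 0 2" --pt "-0.01 0.01 -0.8 0 2" --pt "0 0 0 0 2"

```text
clock: 9.5
tool_pos: [547.8, -102.7, 296.3]
orientation: [0.19, 0.982, 0.004, 0.002]
force: [0.6, 0.4, -4.4]
gripper_width: 0.384
```

```bash
python3 s.py "[548,-103.1,332]"; python3 p.py 6
```

```text
9.5 [ 547.8 -102.7  296.3] F [ 0.61  0.43 -4.41] M [-0.    0.01 -0.02] w 35.70978256360086 q [ 0.09  0.41  0.1   1.61 -0.05  1.11  1.39]
tool y angle 68.12767490651098 z [ 0.005  0.008 -1.   ]
shift cm tool [-0.04  0.   -3.57]
```

View pics/scene6c.png

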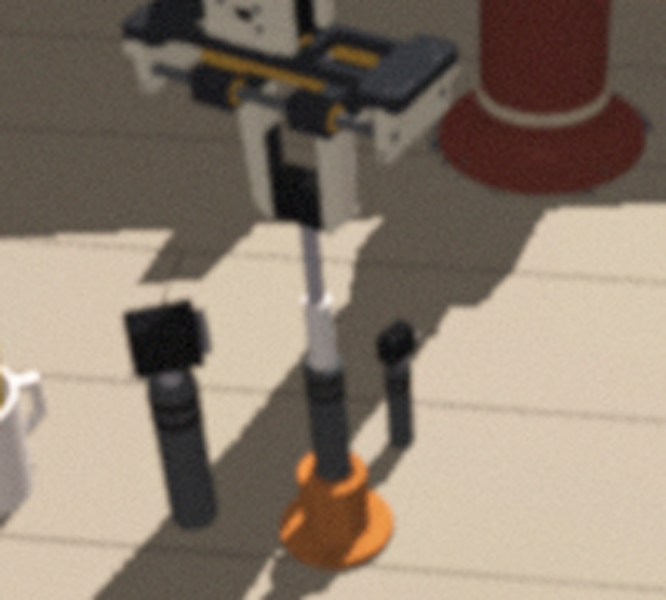

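Request:
servo_tool --pt "-0.02 0 -0.6 0 2" --pt "-0.01 0 -0.7 0 2" --pt "-0.01 0 -0.7 0 2" --pt "0 0 -0.6 0 2" --pt "0 0 -0.3 0 2" --pt "0 0 0 0 2" --pt "0 0 0 0 2" --pt "0 0 0 0 2"

```text
clock: 10.55
tool_pos: [546.9, -102.7, 325.8]
orientation: [0.19, 0.982, 0.005, -0.0]
force: [-0.4, -0.1, -5.4]
gripper_width: 0.386
```

```bash
python3 s.py; python3 p.py 7
python3 - <<'E'
from h import *
d=np.load("scene7.npy");P=cloud("scene",d);im=cv2.imread("pics/scene7.png").astype(int)
dark=im.max(-1)<75
m=dark&(np.hypot(P[...,0]-548,P[...,1]+103)<28)&(P[...,2]>64)&(P[...,2]<215)
Q=P[m];print(m.sum(),Q[:,2].min(),np.sort(Q[:,2])[:8])
for z in range(85,215,15):
    k=abs(Q[:,2]-z)<7.5
    if k.any(): print(z,k.sum(),np.median(Q[k],0).round(1))
for r in landmark_of("scene","pointer_foot")+landmark_of("scene","holder_rim"): print(r)
print(proj("scene",[548,-103,90]),proj("scene",[548,-103,60]))
E
```

```text
10.55 [ 546.9 -102.7  325.8] F [-0.41 -0.15 -5.35] M [-0.04 -0.04 -0.02] w 35.85944390879122 q [ 0.09  0.39  0.1   1.56 -0.05  1.19  1.38]
tool y angle 68.13266593009386 z [ 0.001  0.009 -1.   ]
368 91.05811110803984 [91.05811111 91.08533438 92.89982224 92.93416922 93.09265732 93.84949863
 94.50128046 95.0179983 ]
85 2 [ 549.3 -101.7   91.1]
100 52 [554.  -98.6 101.3]
115 58 [553.1 -98.1 116. ]
130 53 [554.4 -96.8 130.3]
145 59 [554.1 -97.8 144.5]
160 58 [555.1 -98.7 159.4]
175 62 [555.1 -96.8 174.5]
190 24 [ 555.3 -100.3  185.3]
{'at': [277.2, 231.2], 'p': 0.87}
{'at': [238.2, 253.0], 'p': 0.87}
{'at': [301.1, 229.8], 'p': 0.81}
{'at': [279.5, 238.8], 'p': 0.92}
(np.float64(278.06057627513667), np.float64(231.42452665395746)) (np.float64(278.9399894196389), np.float64(240.75397743442207))
```

View pics/scene7c.png

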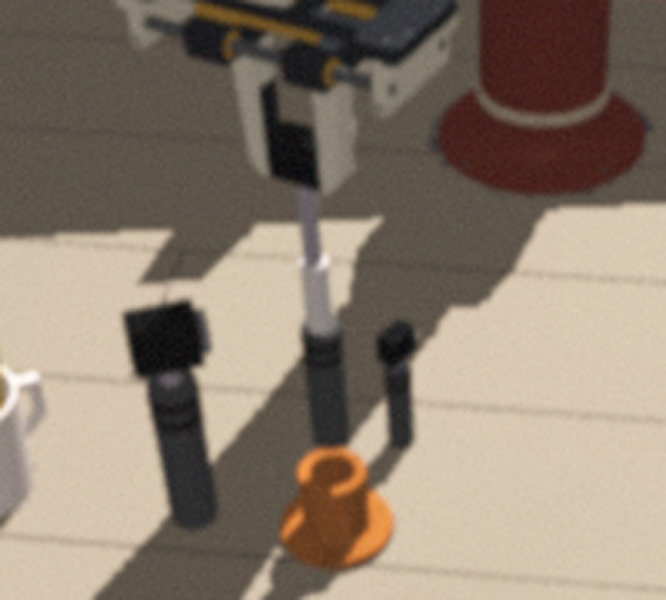

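View pics/scene7.png

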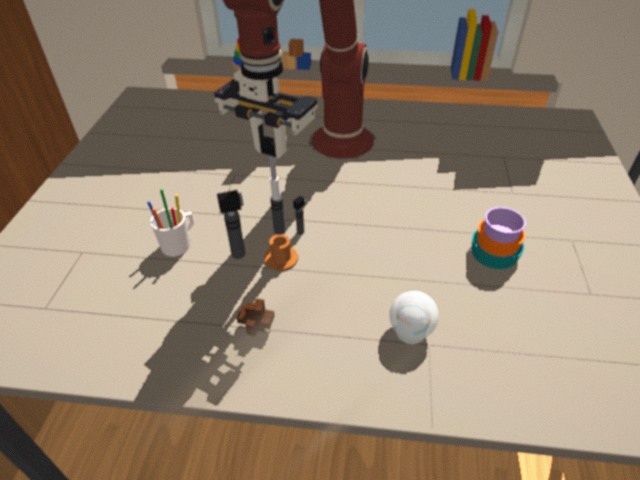

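```bash
python3 s.py; python3 -c "
from cell import arm
print(arm.sign_off())"; python3 s.py
```

```text
10.7 [ 546.9 -102.7  325.9] F [-0.6  -0.56 -4.55] M [-0.07 -0.03  0.01] w 35.81309214859872 q [ 0.09  0.39  0.1   1.56 -0.05  1.19  1.38]
tool y angle 68.13481822178031 z [ 0.001  0.009 -1.   ]
the job is handed in; nothing more can be done
None
the job is handed in; nothing more can be done
```

I gripped the middle-sized pointer (the one in the holder) by its head, across the button. I pulled it straight up through the first stop to the second, then drew it out of the holder. I handed the job in at 10.7 s, still holding it.

- **Button and order:** The opening read about 36 mm, the head's own width, so the button was flush. The picture partway up showed the handle still seated, with no load on the wrist. A load of about 4.5 N came on only after 105 mm of pull.
- **Final pose:** The foot is at z ≈ 90 mm, about 30 mm above the rim. From the head to the top of the handle I measured about 132 mm, which matches full extension. The pointer looks upright and the tool was within about 0.5° of vertical.
- **Surroundings:** In the last picture the toys and the two other pointers stand where they were, judged by eye and not measured.

No check failed. One disagreement: the foot detector also reported the two other pointers, as expected, since it can't tell look-alikes apart. Its best hit matched my own calculation to about a pixel. I could not read the state after hand-in, so the last second is unchecked.

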